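Load the sample-tin carrier and start the conditioning timer

ROBOT

A 6-joint arm with a two-finger parallel gripper is mounted at the origin on the work surface. World frame = base frame: x ahead of the robot, y to its left, z up, the work surface at z = 0. Lengths are in mm, angles in rad, forces in N, time in s.
With the tool pointing down it reaches from about 250 to 800 mm from the base axis. Payload 8.5 kg.
Tool frame: the origin (TCP) lies on the centre line of the jaws, within the pads' length; the fingertips stand ctrl.tip_reach ahead of it and the grasp point (between the pads) lies 8 mm behind it (ctrl.tip_reach is the distance from the TCP to the fingertips, in mm); z points along the fingers, y is the direction in which the jaws open and shut (so a half turn about z gives the same grasp; the last joint's range is limited). The gripper opens to 85 mm and grips with 20 to 120 N. Pads are 22 mm wide; open, the fingers measure 114 mm over their backs; the gripper's body (76 mm by 85 mm) begins 54 mm behind the grasp point. The pads swing forward as they close: fully open they stand 13 mm farther back than shut.
Start: joints at [1.279, 0.238, -0.013, 1.319, 0, 1.571], TCP at [151.016, 502.766, 242.276] pointing down, gripper open.
Joint ranges: [-2.66, 2.66], [-1.03, 1.9], [-1.14, 1.46], [-1.82, 2.27], [-1.45, 1.34], [-3.14, 3.14]. Speed limits (rad/s): [2.22, 2.22, 2.79, 3.14, 3.14, 3.14].

INTERFACE

Orientations are given as a unit quaternion [w, x, y, z].
In Python, from station import status, snapshot, camera_info, job, ctrl gives the robot as it stands. The module is installed in compiled form; this text tells all that it offers.
- The arm moves only by the shell command python3 -m handwheel 'ROWS'. ROWS is JSON, one flat list of numbers, 5 for each row, row after row: the opening, from 0 (shut) to 1 (fully open), then the shift along the tool's x, y, z in mm, then the turn about the tool's z in degrees. A call has exactly 8 rows; each row shifts and turns the commanded pose from where the row before left it, along the tool's axes as they then stand; what a row does not reach is not made up. A row lasts 1/10 s, in which the tool goes at most 50 mm and 8.59 degrees, less where a joint would pass 70% of its speed; a pose out of reach is approached as far as the arm can. A call is refused whole if a number of a shift passes 50 or a number of a turn 8.59, either way. A call with a gripper value outside its range is refused whole. The fingers move at their own pace and stop on an object; the grip force is fixed at half the most. Time passes only in rows, so rows that do not move let the fingers close, or fill a call up. It gives the time, the measured TCP pose, the force and the opening at its end, in the units of the state.
- status.get_obs(): the state, without advancing time (a new reading comes with each control period).
- snapshot(name): name is "scene" or "top" or "wrist"; returns (picture, depth): 384x512x3 uint8, blue, green, red; 384x512 float32, mm along the optical axis (not along the pixel's ray), 0 where there is no reading.
- camera_info(name): a dict with "K" (3x3 intrinsics, pixels), "position" and "attitude" of the camera in the world. Camera axes: x right, y down, z forward; pixel columns grow to the right and rows downward; lengths in mm; the calibration is good to about 2 mm. A picture is of the moment at which its call begins: read the wrist's pose just before it. camera_info takes no time and is no camera call; for the wrist camera it gives the pose at the moment of the call.
- job.hand_in(): hands the job in, once; it reports no verdict.
The state is a dict: "time_s": time; "joints": joint angles; "joint_vel": joint speeds; "joint_torque": joint torques, N m; "ee_pos": TCP position; "eef_rot": TCP orientation; "wrist_force": force on the tool from outside, world axes, zero at the start; "moment": the same for the moment, N m; "width": opening from 0.0 (shut) to 1.0 (fully open).
Only numpy, scipy, OpenCV 4.12 (cv2) and the standard library are available. Lean on these libraries where they do the work, as an engineer would, in place of code of your own. Each camera call takes 0.05 s, during which the arm holds its last target. There are 200 camera calls.

TASK

Get the conditioning run ready: hang every sample tin that is on the bench on the carrier, one tin to a pin (any pin), by sliding the slot of its strap sideways over the pin and letting it down so that the pin sits in the notch, and press the orange logger block and the smaller blue battery block flush into their recesses in the white console. When all of that is done, press the green start button fully down and let go; leave the bottle, jar and beaker alone.

Things in the scene. Friction and masses are not known exactly. Their poses are not given: they have to be found in the camera images.
- tin1_center (a point): centre of a loose sample tin with a blue band, 180 g, standing upright (z up), half-way up its 136 mm. Below: round tin, 48 mm diameter, to 68 mm below this point, top 23 mm below. On it a grey upright strap plate, 10 mm thick (along x), 44 mm wide (along y), to 68 mm above this point. Grip the strap across its 10 mm, 22 to 68 mm above this point. 2 to 4 tins are there.
- tin2_center (a point): centre of a loose sample tin with a yellow band, 180 g, standing upright (z up), half-way up its 136 mm. Below: round tin, 48 mm diameter, to 68 mm below this point, top 23 mm below. On it a grey upright strap plate, 10 mm thick (along x), 44 mm wide (along y), to 68 mm above this point. Grip the strap across its 10 mm, 22 to 68 mm above this point. 2 to 4 tins are there.
- tin3_center (a point): centre of a loose sample tin with a green band, 180 g, standing upright (z up), half-way up its 136 mm. Below: round tin, 48 mm diameter, to 68 mm below this point, top 23 mm below. On it a grey upright strap plate, 10 mm thick (along x), 44 mm wide (along y), to 68 mm above this point. Grip the strap across its 10 mm, 22 to 68 mm above this point. 2 to 4 tins are there.
- tin4_center (a point): centre of a loose sample tin with a red band, 180 g, standing upright (z up), half-way up its 136 mm. Below: round tin, 48 mm diameter, to 68 mm below this point, top 23 mm below. On it a grey upright strap plate, 10 mm thick (along x), 44 mm wide (along y), to 68 mm above this point. Grip the strap across its 10 mm, 22 to 68 mm above this point. 2 to 4 tins are there.
- tin1: tin 1, origin at its underside's centre, axes as above. The strap's slot goes through its thickness and is open at the +y edge only: 12 mm high (z 70 to 82 mm from this origin), from the +y edge (y 22) in to y = -7 mm; at its inner end a notch 14 mm wide (y -7 to 7) rises to z = 90 mm. Hung, the pin lies at the top of the notch.
- tin2: tin 2, origin at its underside's centre, axes as above. The strap's slot goes through its thickness and is open at the +y edge only: 12 mm high (z 70 to 82 mm from this origin), from the +y edge (y 22) in to y = -7 mm; at its inner end a notch 14 mm wide (y -7 to 7) rises to z = 90 mm. Hung, the pin lies at the top of the notch.
- tin3: tin 3, origin at its underside's centre, axes as above. The strap's slot goes through its thickness and is open at the +y edge only: 12 mm high (z 70 to 82 mm from this origin), from the +y edge (y 22) in to y = -7 mm; at its inner end a notch 14 mm wide (y -7 to 7) rises to z = 90 mm. Hung, the pin lies at the top of the notch.
- tin4: tin 4, origin at its underside's centre, axes as above. The strap's slot goes through its thickness and is open at the +y edge only: 12 mm high (z 70 to 82 mm from this origin), from the +y edge (y 22) in to y = -7 mm; at its inner end a notch 14 mm wide (y -7 to 7) rises to z = 90 mm. Hung, the pin lies at the top of the notch.
- carrier: fixed carrier: blue base plate 12 mm high on the bench, x -75 to 35 mm and y -180 to 180 mm from this origin (on the bench under the posts' faces). Pins at y = 135, 45, -45, -135 mm, pointing to -x. A hung tin's underside is 33 mm above the bench.
- pin1 (a point): first of the carrier's four pins (from the +y end): level, 6 mm diameter, 120 mm above the bench, along this frame's x; point on its axis. Its post's face (post 14 mm wide, top 8 mm above the axis) is 36 mm towards +x; its red 14 mm head is 20 mm towards -x (robot's side). Nothing beside it in y, so a strap slides on towards +y, then down 11 mm from mid-slot into the notch.
- pin2 (a point): second of the carrier's four pins (from the +y end): level, 6 mm diameter, 120 mm above the bench, along this frame's x; point on its axis. Its post's face (post 14 mm wide, top 8 mm above the axis) is 36 mm towards +x; its red 14 mm head is 20 mm towards -x (robot's side). Nothing beside it in y, so a strap slides on towards +y, then down 11 mm from mid-slot into the notch.
- pin3 (a point): third of the carrier's four pins (from the +y end): level, 6 mm diameter, 120 mm above the bench, along this frame's x; point on its axis. Its post's face (post 14 mm wide, top 8 mm above the axis) is 36 mm towards +x; its red 14 mm head is 20 mm towards -x (robot's side). Nothing beside it in y, so a strap slides on towards +y, then down 11 mm from mid-slot into the notch.
- pin4 (a point): fourth of the carrier's four pins (from the +y end): level, 6 mm diameter, 120 mm above the bench, along this frame's x; point on its axis. Its post's face (post 14 mm wide, top 8 mm above the axis) is 36 mm towards +x; its red 14 mm head is 20 mm towards -x (robot's side). Nothing beside it in y, so a strap slides on towards +y, then down 11 mm from mid-slot into the notch.
- logger_center (a point): centre of the loose orange logger block with a black face on top, 50 (x) x 34 (y) x 22 (z) mm, 60 g or so; lies flat on the bench at the start; either way round will do
- logger: the same logger block: origin at the centre of its underside
- battery_center (a point): centre of the loose blue battery block with a white face on top, 40 (x) x 30 (y) x 22 (z) mm, 60 g or so; lies flat on the bench at the start; either way round will do
- battery: the same battery block: origin at the centre of its underside
- recess (a point): centre of the mouth of the logger's recess, in the top of the white console (fixed, 110 x 200 mm, 34 mm high). It is 53 mm along this frame's x, 37 mm along its y, 22 mm deep with a flat floor, so the block is flush with the console's top when fully home. It lies 62 mm to the +y side of the console's centre and has an orange mark beside it.
- bay (a point): centre of the mouth of the battery's recess, in the middle of the console's top: 43 mm along this frame's x, 33 mm along its y, 22 mm deep with a flat floor, so the block is flush when fully home. A blue mark is beside it.
- start_top (a point): centre of the top face of the round green start button (28 mm diameter) on the console; it is pressed straight down
- start (a joint): how far the start button is pressed, in m: 0 free, 0.006 fully down; springs back, about 5 N when fully down
- solvent: bystander: white bottle with red cap, 60 mm diameter, 150 mm tall, origin at the centre of its underside
- jar: bystander: amber jar, 68 mm diameter, 75 mm tall, origin at the centre of its underside
- beaker: bystander: clear beaker, 70 mm diameter, 85 mm tall, origin at the centre of its underside
Things that resemble listed ones, but are neither listed nor needed, are in the scene too. Leave any pink look-alike of the tin4 alone. Of the things shaped like the logger, the orange one is meant.

How it is judged (in metres and radians):
On the way, in this order (a step that is already met when the one before it is completed fails the run):
1. every tin that is there hangs by its notch on a pin, and the logger and the battery are flush in their recesses (((x of tin1_center in the frame of pin1 between -0.022 and 0.03 m and y of tin1_center in the frame of pin1 between -0.01 and 0.01 m and z of tin1_center in the frame of pin1 between -0.025 and -0.0145 m) or (x of tin1_center in the frame of pin2 between -0.022 and 0.03 m and y of tin1_center in the frame of pin2 between -0.01 and 0.01 m and z of tin1_center in the frame of pin2 between -0.025 and -0.0145 m) or (x of tin1_center in the frame of pin3 between -0.022 and 0.03 m and y of tin1_center in the frame of pin3 between -0.01 and 0.01 m and z of tin1_center in the frame of pin3 between -0.025 and -0.0145 m) or (x of tin1_center in the frame of pin4 between -0.022 and 0.03 m and y of tin1_center in the frame of pin4 between -0.01 and 0.01 m and z of tin1_center in the frame of pin4 between -0.025 and -0.0145 m)) and angle between each of tin1_center, tin2_center, tin3_center, tin4_center's own z axis and vertical below 0.25 rad and ((x of tin2_center in the frame of pin1 between -0.022 and 0.03 m and y of tin2_center in the frame of pin1 between -0.01 and 0.01 m and z of tin2_center in the frame of pin1 between -0.025 and -0.0145 m) or (x of tin2_center in the frame of pin2 between -0.022 and 0.03 m and y of tin2_center in the frame of pin2 between -0.01 and 0.01 m and z of tin2_center in the frame of pin2 between -0.025 and -0.0145 m) or (x of tin2_center in the frame of pin3 between -0.022 and 0.03 m and y of tin2_center in the frame of pin3 between -0.01 and 0.01 m and z of tin2_center in the frame of pin3 between -0.025 and -0.0145 m) or (x of tin2_center in the frame of pin4 between -0.022 and 0.03 m and y of tin2_center in the frame of pin4 between -0.01 and 0.01 m and z of tin2_center in the frame of pin4 between -0.025 and -0.0145 m)) and ((x of tin3_center in the frame of pin1 between -0.022 and 0.03 m and y of tin3_center in the frame of pin1 between -0.01 and 0.01 m and z of tin3_center in the frame of pin1 between -0.025 and -0.0145 m) or (x of tin3_center in the frame of pin2 between -0.022 and 0.03 m and y of tin3_center in the frame of pin2 between -0.01 and 0.01 m and z of tin3_center in the frame of pin2 between -0.025 and -0.0145 m) or (x of tin3_center in the frame of pin3 between -0.022 and 0.03 m and y of tin3_center in the frame of pin3 between -0.01 and 0.01 m and z of tin3_center in the frame of pin3 between -0.025 and -0.0145 m) or (x of tin3_center in the frame of pin4 between -0.022 and 0.03 m and y of tin3_center in the frame of pin4 between -0.01 and 0.01 m and z of tin3_center in the frame of pin4 between -0.025 and -0.0145 m)) and ((x of tin4_center in the frame of pin1 between -0.022 and 0.03 m and y of tin4_center in the frame of pin1 between -0.01 and 0.01 m and z of tin4_center in the frame of pin1 between -0.025 and -0.0145 m) or (x of tin4_center in the frame of pin2 between -0.022 and 0.03 m and y of tin4_center in the frame of pin2 between -0.01 and 0.01 m and z of tin4_center in the frame of pin2 between -0.025 and -0.0145 m) or (x of tin4_center in the frame of pin3 between -0.022 and 0.03 m and y of tin4_center in the frame of pin3 between -0.01 and 0.01 m and z of tin4_center in the frame of pin3 between -0.025 and -0.0145 m) or (x of tin4_center in the frame of pin4 between -0.022 and 0.03 m and y of tin4_center in the frame of pin4 between -0.01 and 0.01 m and z of tin4_center in the frame of pin4 between -0.025 and -0.0145 m)) and z of logger_center in the frame of recess below -0.0092 m and horizontal distance between logger_center and recess below 0.005 m and angle between each of logger_center, battery_center's own z axis and vertical below 0.06 rad and z of battery_center in the frame of bay below -0.0092 m and horizontal distance between battery_center and bay below 0.005 m), for 0.2 s.
2. then the start button is pressed fully down (value of joint start above 0.0045 m), for 0.04 s.
At the end, for the whole second after the job is handed in: Each tin present hangs with a pin in its notch (centre 14.5-25 mm below the pin axis, within 10 mm sideways, tilt under 0.25 rad); both blocks: top within 1.8 mm of the console top, 5 mm of the recess centre, level; start button pressed over 4.5 mm after that and free again; all at rest (all of step 1 and linear speed of each of tin1, tin2, tin3, tin4 below 0.03 m/s and linear speed of each of logger, battery below 0.02 m/s and value of joint start below 0.003 m); the robot touches nothing.
It fails at once if the solvent is moved more than 30 mm or tipped (distance of solvent from where it was at the start of the episode above 0.03 m or angle between solvent's own z axis and vertical above 0.5 rad).
It fails at once if the jar is moved more than 30 mm or tipped (distance of jar from where it was at the start of the episode above 0.03 m or angle between jar's own z axis and vertical above 0.5 rad).
It fails at once if the beaker is moved more than 30 mm or tipped (distance of beaker from where it was at the start of the episode above 0.03 m or angle between beaker's own z axis and vertical above 0.5 rad).
Of tin1, tin2, tin3, tin4 only 2 to 4 are there at a start; the rules pass over those that are not, and their reading is None.
At some moment in a run one of tin1, tin2, tin3, tin4, logger, battery may be knocked a few centimetres aside while the robot is not near it.
It also fails if it takes over 210 s, if anything falls off the work surface, if the arm or the gripper's body presses on something with over 40 N, if the wrist force passes 120 N, or if a joint passes its speed limit or range.

## Working session

There is one attempt and no reset: what is moved stays moved. The work goes in short steps, Python scripts to look and compute and a shell command to move; the robot and the scene stay as the last step left them, time stands still between calls to the robot, and variables do not carry over. Pictures are saved under pics/ and viewed, about 12 in all and at most 16, crops included, and the job is handed in when it is done.

```bash
mkdir -p pics; cat > h.py <<'E'
import numpy as np, cv2, json
from station import status, snapshot, camera_info, job, ctrl
from scipy.spatial.transform import Rotation as R
def rot(q): return R.from_quat([q[1],q[2],q[3],q[0]]).as_matrix()
def cam(name):
    ci=camera_info(name); return np.array(ci["K"]),np.array(ci["position"]),ci["attitude"]
def grab(name,save=None):
    K,p,a=cam(name); A=np.array(a); 
    A=rot(a) if A.size==4 else A.reshape(3,3)
    im,d=snapshot(name); np.savez('%s.npz'%(save or name),im=im,d=d,K=K,p=p,A=A)
    if save: cv2.imwrite('pics/%s.png'%save,im)
    return im,d
def load(n):
    z=np.load('%s.npz'%n); return z['im'],z['d'],z['K'],z['p'],z['A']
def cloud(n):
    im,d,K,p,A=load(n); v,u=np.mgrid[:d.shape[0],:d.shape[1]]
    P=np.stack([(u-K[0,2])/K[0,0]*d,(v-K[1,2])/K[1,1]*d,d],-1)@A.T+p
    P[d<=0]=np.nan; return im,P
def pix2z(n,u,v,z):
    im,d,K,p,A=load(n); r=A@np.array([(u-K[0,2])/K[0,0],(v-K[1,2])/K[1,1],1]); return p+r*(z-p[2])/r[2]
def proj(n,X):
    im,d,K,p,A=load(n); c=(np.atleast_2d(X)-p)@A; return c[:,:2]/c[:,2:]*[K[0,0],K[1,1]]+[K[0,2],K[1,2]]
E
python3 - <<'E'
from h import *
o=status.get_obs(); print(o['ee_pos'],o['eef_rot'],ctrl.tip_reach,o['width'],o['time_s'])
for n in ('top','scene'):
    grab(n,n+'0'); print(n,load(n+'0')[3],load(n+'0')[4].round(3).tolist())
im=load('top0')[0]; cv2.imwrite('pics/top0b.png',cv2.resize(im,(800,600),interpolation=cv2.INTER_CUBIC))
im=load('scene0')[0]; cv2.imwrite('pics/scene0b.png',cv2.resize(im,(800,600),interpolation=cv2.INTER_CUBIC))
E
```

```text
[150.908496   502.42951191 241.67187086] [-1.05774750e-04  1.45383391e-01  9.89375130e-01 -7.14191480e-04] 11.0 0.9995377907866736 0.0
top [ 336.11826914    6.14145654 1123.62077951] [[0.028, -0.981, 0.192], [-1.0, -0.028, 0.001], [0.004, -0.192, -0.981]]
scene [1069.05190942 1045.44904169  939.36698575] [[-0.887, 0.29, -0.36], [0.462, 0.516, -0.721], [-0.023, -0.806, -0.592]]
```

View pics/top0b.png

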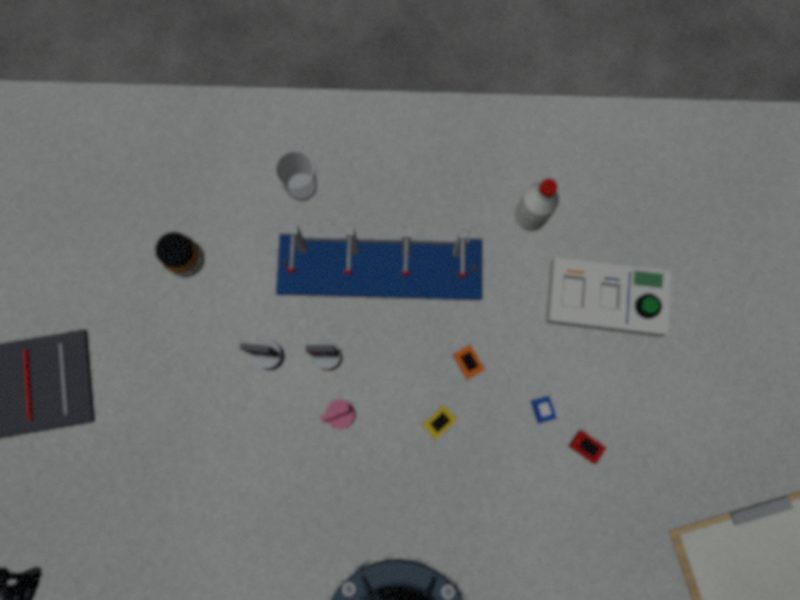

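View pics/scene0b.png

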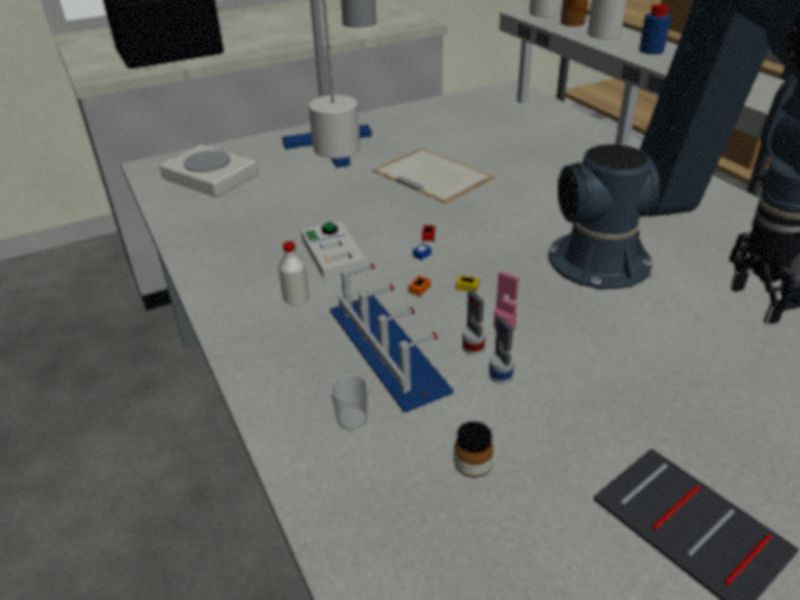

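The top view shows the carrier with its four red pin heads at (291,269), (348,271), (405,272) and (463,272). Two tins are present: blue band at (262,352) and red band at (323,355). The pink look-alike is at (339,414). The orange logger is at (469,361), the blue battery at (543,409) and the console at (610,297), with its button at (648,306).

```bash
cat >> h.py <<'E'
def rectfit(P,m):
    q=P[m][:,:2]; q=q[np.isfinite(q).all(1)]; c,s,a=cv2.minAreaRect((q).astype(np.float32)); return np.round(c,1),np.round(s,1),round(a,1),len(q)
E
python3 - <<'E'
from h import *
im,P=cloud('top0'); hsv=cv2.cvtColor(im,cv2.COLOR_BGR2HSV).astype(int); H,S,V=[hsv[...,i] for i in range(3)]
v,u=np.mgrid[:384,:512]; U=u*800/512;W=v*600/384
def box(a,b,c,d): return (U>a)&(U<c)&(W>b)&(W<d)
Z=P[...,2]
for n,b in dict(tinA=(235,335,292,375),tinB=(300,335,348,375),pink=(315,395,360,435)).items():
    for z0,z1 in((80,150),(10,60)):
        m=box(*b)&(Z>z0)&(Z<z1); print(n,z0,rectfit(P,m),np.nanmax(P[m][:,2]) if m.any() else 0)
for n,b in dict(log=(445,335,495,385),bat=(525,390,562,430)).items():
    m=box(*b)&(S>90)|(box(*b)&(Z>12)); print(n,rectfit(P,m),np.nanmedian(Z[m]))
m=box(265,225,490,305)&(H>100)&(H<125)&(S>120); print('carrier',rectfit(P,m),np.nanmedian(Z[m]))
for i,x in enumerate((291,348,405,463)):
    m=box(x-8,262,x+8,280)&((H<8)|(H>172))&(S>120); print('head',i,np.nanmedian(P[m],0).round(1),m.sum())
m=box(535,245,685,345)&(Z>22); print('console',rectfit(P,m),np.nanmedian(Z[m]))
m=box(630,290,665,320)&(H>45)&(H<80)&(S>100)&(Z>30); print('btn',np.nanmedian(P[m],0),m.sum(),np.nanmax(Z[m]))
print('floor',np.nanmedian(Z[box(380,440,420,500)]))
for n,x,y,z in (('rec',573,293,34),('bay',610,297,34),('btn',648,306,45)): print(n,pix2z('top0',x*.64,y*.64,z).round(1))
c=im[140:300,130:450]; cv2.imwrite('pics/c1.png',cv2.resize(c,(800,400),interpolation=cv2.INTER_CUBIC))
s=load('scene0')[0][150:260,190:360]; cv2.imwrite('pics/c2.png',cv2.resize(s,None,fx=4.6,fy=4.6,interpolation=cv2.INTER_CUBIC))
E
```

```text
tinA 80 (array([448.3, 229.2]), array([44.5, 10.1]), 85.9, 129) 141.28349362726158
tinA 10 (array([448.1, 227.4]), array([44.9, 47.1]), 72.7, 214) 54.59700570679797
tinB 80 (array([450.3, 130. ]), array([10.3, 43.9]), 1.5, 138) 139.13779993787307
tinB 10 (array([449.5, 128. ]), array([43. , 47.3]), 73.7, 173) 50.14941964718423
pink 80 (array([354.1, 103.6]), array([10.1, 43.7]), 24.5, 107) 139.83193237627404
pink 10 (array([354.4, 101.8]), array([46.7, 44.7]), 15.4, 199) 59.43000395845161
log (array([ 447.5, -108.4]), array([50.5, 34. ]), 30.4, 258) 21.727672265205342
bat (array([ 372. , -234.5]), array([40. , 30.5]), 17.5, 193) 22.17505087028917
carrier (array([608.5,  47.5]), array([103.2, 352.3]), 0.3, 3869) 11.984045139436375
head 0 [572.5 181.9 124.5] 5
head 1 [571.8  92.3 124.3] 4
head 2 [572.7   3.  126.5] 4
head 3 [572.9 -87.5 122.3] 5
console (array([ 565.9, -347. ]), array([202.6, 111.5]), 84.5, 2751) 34.26019227725169
btn [ 545.52854398 -404.03978338   55.0393031 ] 123 63.320181064105554
floor -0.2890140011056701
rec [ 566.4 -284.5   34. ]
bay [ 561.3 -347.3   34. ]
btn [ 545.4 -407.    45. ]
```

View pics/c2.png

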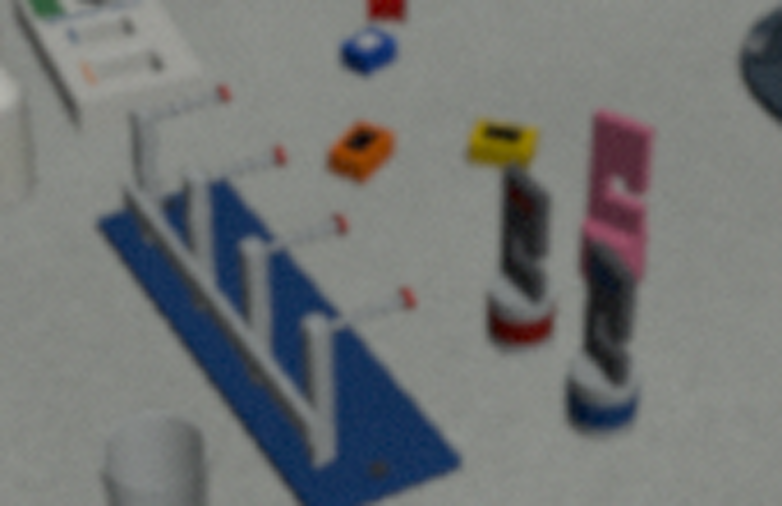

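```bash
python3 -m handwheel '[1,0,0,0,8.59, 1,0,0,0,8.59, 1,0,0,0,8.59, 1,0,0,0,8.59, 1,0,0,0,8.59, 1,0,0,0,8.59, 1,0,0,0,8.59, 1,0,0,0,8.59]'
python3 -m handwheel '[1,0,0,0,4.6, 1,-46,42,-8,0, 1,-46,42,-8,0, 1,-46,42,-8,0, 1,-46,42,-8,0, 1,-46,42,-8,0, 1,-46,42,-8,0, 1,-46,42,-8,0]'
python3 - <<'E'
from h import *
o=status.get_obs(); print(o['ee_pos'],rot(o['eef_rot']).round(3).tolist(),o['joints'],o['wrist_force'],o['time_s'])
grab('wrist','w1'); im,d,K,p,A=load('w1'); print(K[0,0],p,A.round(3).tolist())
E
```

```text
time_s: 0.9
ee_pos: [151.0, 502.6, 241.9]
eef_rot: [0.0, 0.681, 0.733, -0.0]
wrist_force: [-0.3, -0.1, 0.1]
width: 1.002
time_s: 1.7
ee_pos: [385.8, 244.4, 287.1]
eef_rot: [0.0, 0.707, 0.707, -0.0]
wrist_force: [1.1, 0.4, -1.0]
width: 1.002
[385.77217506 244.44461708 287.08886908] [[0.001, 1.0, -0.0], [1.0, -0.001, -0.0], [-0.0, -0.0, -1.0]] [ 5.64829415e-01  1.08559915e-01 -6.15694846e-02  1.40074090e+00
 -5.23359565e-05  2.13615429e+00] [ 1.11124673  0.40788061 -1.0178499 ] 1.7
315.6883034380344 [385.12221731 309.18957091 419.18123362] [[1.0, -0.0, 0.001], [-0.0, -0.966, -0.259], [0.001, 0.259, -0.966]]
```

View pics/w1.png

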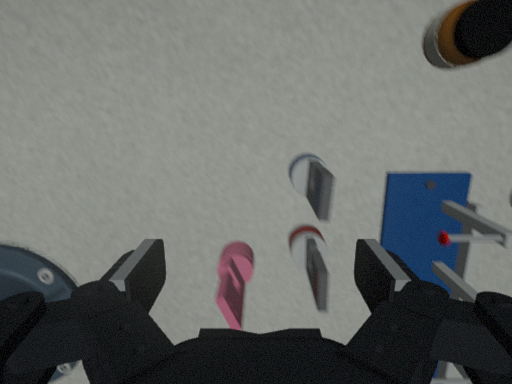

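```bash
python3 - <<'E'
from h import *
o=status.get_obs(); print(o['ee_pos'],o['time_s'])
im=load('w1')[0][140:320,215:345]; cv2.imwrite('pics/w1c.png',cv2.resize(im,None,fx=3.3,fy=3.3,interpolation=cv2.INTER_CUBIC))
E
```

```text
[390.15686522 240.02353597 287.83575284] 1.75
```

View pics/w1c.png

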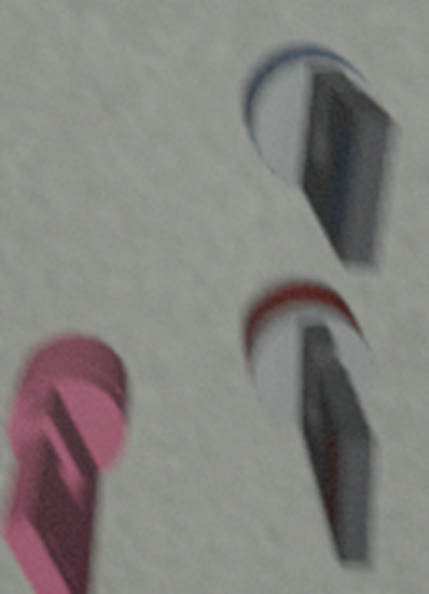

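Both straps show a cleft at their +y edge. In the crop it is at (340,360) on the red tin; the blue tin is blurred by motion but looks the same. I'll go over the blue tin.

```bash
python3 -m handwheel '[1,-5,29,30,4.1, 1,-5,29,30,0, 1,0,0,28,0, 1,0,0,0,0, 1,0,0,0,0, 1,0,0,0,0, 1,0,0,0,0, 1,0,0,0,0]'
python3 - <<'E'
from h import *
o=status.get_obs(); print(o['ee_pos'],o['joints'][5]);grab('wrist','w2')
im,P=cloud('w2'); Z=P[...,2]
for b in ((448,229),(450,129)):
    for z0,z1 in((85,150),(20,55)):
        m=(abs(P[...,0]-b[0])<40)&(abs(P[...,1]-b[1])<38)&(Z>z0)&(Z<z1); print(z0,rectfit(P,m),np.nanmax(Z[m]) if m.any() else 0)
E
```

```text
time_s: 2.55
ee_pos: [442.6, 234.7, 200.1]
eef_rot: [0.0, 0.732, 0.681, 0.001]
wrist_force: [-0.3, 0.2, -0.5]
width: 1.001
[442.64317881 234.65254922 200.08221543] 2.129800845470154
85 (array([445.7, 228.3]), array([44.9,  9.7]), 85.7, 1163) 138.70034628917588
20 (array([445.6, 229.4]), array([46.4, 46.8]), 88.4, 1498) 52.19637487951036
85 (array([447.3, 145. ]), array([10.1, 15. ]), 1.1, 639) 138.15507211649208
20 (array([448. , 130.5]), array([47.8, 46.9]), 1.7, 1583) 54.893017640745086
```

View pics/w2.png

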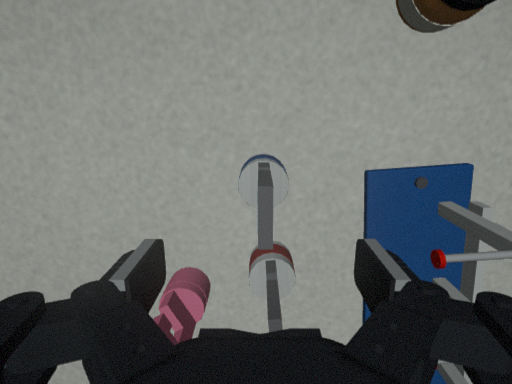

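The blue tin's strap is centred at (265,215) between the open fingers, and wrist and top camera agree within 3 mm. Descending to grip.

```bash
python3 -m handwheel '[1,-5.8,3.5,0,0, 1,0,0,0,0, 1,0,0,30,0, 1,0,0,30,0, 1,0,0,30,0, 1,0,0,0,0, 1,0,0,0,0, 0,0,0,0,0]'
python3 -m handwheel '[0,0,0,0,0, 0,0,0,0,0, 0,0,0,0,0, 0,0,0,0,0, 0,0,0,0,0, 0,0,0,0,0, 0,0,0,-22,0, 0,0,0,-22,0]'
python3 -m handwheel '[0,0,0,0,-4.1, 0,0,0,0,0, 0,0,0,0,0, 0,0,0,0,0, 0,0,0,0,0, 0,0,0,0,0, 0,0,0,0,0, 0,0,0,0,0]'
python3 - <<'E'
from h import *
o=status.get_obs(); print(o['ee_pos'],o['wrist_force'],o['width']);grab('scene','s1');grab('wrist','w3')
im,P=cloud('w3'); Z=P[...,2]
m=(abs(P[...,0]-446)<35)&(abs(P[...,1]-229)<45)&(Z>60)&(Z<93);print(rectfit(P,m))
m=(P[...,0]>560)&(P[...,0]<580)&(Z>110)&(Z<132);print('head',np.nanmedian(P[m],0),m.sum())
s=load('s1')[0][120:260,230:370];s=cv2.resize(s,(600,600),interpolation=cv2.INTER_CUBIC);cv2.imwrite('pics/s1c.png',s)
E
```

```text
time_s: 3.4
ee_pos: [446.5, 228.5, 110.4]
eef_rot: [0.0, 0.732, 0.681, 0.001]
wrist_force: [-0.5, -0.3, 0.7]
width: 0.86
time_s: 4.2
ee_pos: [444.7, 227.7, 152.6]
eef_rot: [-0.0, 0.732, 0.681, -0.001]
wrist_force: [0.5, 0.8, -2.3]
width: 0.114
time_s: 5.0
ee_pos: [445.5, 228.1, 152.8]
eef_rot: [0.0, 0.707, 0.707, -0.0]
wrist_force: [-0.1, 0.1, -1.9]
width: 0.113
[445.54865058 228.08588473 152.8193335 ] [-0.07968336  0.07086078 -1.90134951] 0.1128371690449893
(array([445.2, 232.7]), array([39.9, 47.6]), 89.4, 2728)
head [568.79612652 183.43307811 122.88960689] 546
```

View pics/s1c.png

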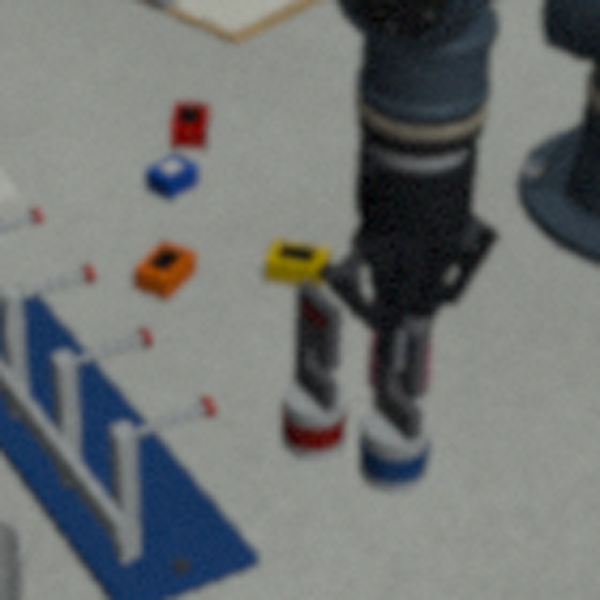

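Both slots open towards +y (right edge of the straps), and the blue tin is held upright. Carrying it to pin 1.

```bash
python3 -m handwheel '[0,0,18.5,-2,0, 0,0,18.5,0,0, 0,0,18.5,0,0, 0,0,18.5,0,0, 0,-20.5,0,0,0, 0,-20.5,0,0,0, 0,-20.5,0,0,0, 0,-20.5,0,0,0]'
python3 -m handwheel '[0,0,0,0,0, 0,0,0,0,0, 0,0,0,0,0, 0,0,18,0,0, 0,0,18,0,0, 0,0,18,0,0, 0,0,18,0,0, 0,0,0,0,0]'
python3 -m handwheel '[0,0,0,0,0, 0,0,0,0,0, 0,0,0,0,0, 0,0,0,0,0, 0,0,0,0,0, 0,0,0,0,0, 0,0,0,0,0, 0,0,0,0,0]'
python3 - <<'E'
from h import *
o=status.get_obs(); print(o['ee_pos'],o['wrist_force'],o['width']);grab('wrist','w4');grab('scene','s2')
im,P=cloud('w4'); Z=P[...,2]; hsv=cv2.cvtColor(im,cv2.COLOR_BGR2HSV).astype(int)
m=((hsv[...,0]<8)|(hsv[...,0]>172))&(hsv[...,1]>150)&(Z>105);print('head',np.nanmedian(P[m],0),np.nanmin(P[m],0),np.nanmax(P[m],0),m.sum())
a=im[100:384,100:480]; b=cv2.resize(load('s2')[0][130:270,200:340],(284,284)); cv2.imwrite('pics/j1.png',np.hstack([a,b]))
E
```

```text
time_s: 5.9
ee_pos: [519.4, 145.3, 154.8]
eef_rot: [-0.0, 0.707, 0.707, -0.0]
wrist_force: [0.4, 0.1, -2.7]
width: 0.113
time_s: 6.7
ee_pos: [593.3, 146.9, 154.4]
eef_rot: [0.0, 0.707, 0.707, 0.0]
wrist_force: [0.1, 0.7, -2.2]
width: 0.11
time_s: 7.5
ee_pos: [591.5, 146.0, 154.9]
eef_rot: [0.0, 0.707, 0.707, -0.0]
wrist_force: [0.1, -0.2, -1.7]
width: 0.107
[591.48104533 145.96389367 154.89069909] [ 0.06693424 -0.15685323 -1.72370172] 0.10702143684703029
head [452.83206606 133.82788736 124.23020796] [450.96803645 114.69735954 115.56254345] [604.07612559 188.85646446 235.01706093] 839
```

View pics/j1.png

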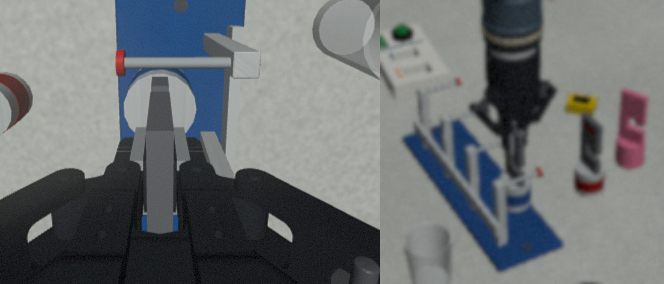

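```bash
python3 -m handwheel '[0,6,0,0,0, 0,6,0,0,0, 0,6,0,0,0, 0,6,0,0,0, 0,0,0,0,0, 0,0,0,0,0, 0,0,0,0,0, 0,0,0,0,0]'
python3 - <<'E'
from h import *
im,P=cloud('w4'); Z=P[...,2]
q=P[150:176,240:315].reshape(-1,3); q=q[(q[:,2]>112)&(q[:,2]<126)]; print('pin',q.mean(0),np.percentile(q,[2,98],axis=0),len(q))
q=P[170:200,240:280].reshape(-1,3); q=P[(Z>130)&(Z<182)&(abs(P[...,0]-591)<4)&(P[...,1]>130)]; print('strap +y edge',np.percentile(q,[95,98,99.5],axis=0))
E
```

```text
time_s: 8.4
ee_pos: [591.5, 169.8, 154.9]
eef_rot: [0.0, 0.707, 0.707, -0.0]
wrist_force: [-0.2, -0.2, -1.9]
width: 0.107
pin [600.23807095 182.37184881 122.76034149] [[581.34867802 179.17183114 120.15399207]
 [619.12365524 185.0150888  124.51631902]] 900
strap +y edge [[594.58575922 168.40414908 181.94359193]
 [594.84252234 168.48804631 181.98201629]
 [594.95140897 168.63623476 181.99317218]]
```

```bash
python3 -m handwheel '[0,6,0,0,0, 0,5.8,0,0,0, 0,0,0,0,0, 0,0,0,0,0, 0,0,0,3,0, 0,0,0,4,0, 0,0,0,4.5,0, 0,0,0,0,0]'
python3 -m handwheel '[0,0,0,0,0, 0,0,0,0,0, 0.3,0,0,0,0, 0.3,0,0,0,0, 0.3,0,0,0,0, 0.3,0,0,0,0, 0.6,0,0,0,0, 0.6,0,0,0,0]'
python3 -m handwheel '[0.6,0,0,0,0, 0.6,0,0,-20,0, 0.6,0,0,-40,0, 0.6,0,0,-20,0, 0.6,0,0,0,0, 0.6,0,0,0,0, 0.6,0,0,0,0, 0.6,0,0,0,0]'
python3 - <<'E'
from h import *
o=status.get_obs(); print(o['ee_pos'],o['wrist_force'],o['width']);grab('wrist','w5');grab('top','t2')
for n in('w5','t2'):
    im,P=cloud(n); Z=P[...,2]
    m=(abs(P[...,0]-591)<20)&(abs(P[...,1]-182)<35)&(Z>140)&(Z<185);print(rectfit(P,m),np.nanpercentile(Z[m],[50,90]))
im,P=cloud('t2');Z=P[...,2]
for n,b in dict(B=(449,130),log=(447,-108),bat=(372,-234)).items():
    m=(abs(P[...,0]-b[0])<45)&(abs(P[...,1]-b[1])<45)&(Z>12)&((Z>80)|(b[1]<0));print(n,rectfit(P,m))
E
```

```text
time_s: 9.2
ee_pos: [591.2, 181.6, 142.5]
eef_rot: [-0.0, 0.707, 0.707, -0.001]
wrist_force: [0.5, -0.1, -1.8]
width: 0.111
time_s: 10.0
ee_pos: [591.5, 181.8, 143.4]
eef_rot: [0.0, 0.707, 0.707, -0.0]
wrist_force: [0.4, -0.3, -0.1]
width: 0.596
time_s: 10.8
ee_pos: [591.0, 181.6, 222.1]
eef_rot: [-0.0, 0.707, 0.707, -0.001]
wrist_force: [0.0, 0.4, -1.1]
width: 0.599
[590.96503898 181.64804084 222.10513253] [ 0.01015294  0.40044507 -1.07855158] 0.5986139501832543
(array([590.9, 181.9]), array([44.4, 10. ]), 89.7, 1223) [169.28664593 170.14417949]
(array([0., 0.]), array([0., 0.]), 0.0, 0) nan
B (array([449., 130.]), array([90. , 89.9]), 90.0, 7518)
log (array([ 447.8, -108.1]), array([49.5, 34.3]), 29.5, 252)
bat (array([ 372.1, -234.5]), array([39.9, 31. ]), 17.4, 193)
  return np.nanmean(a, axis, out=out, keepdims=keepdims)
```

```bash
python3 -m handwheel '[1,-12.9,-36,0,0, 1,-12.9,-36,0,0, 1,-12.9,-36,10,0, 1,-12.9,-36,13,0, 1,0,0,0,-1.4, 1,0,0,0,0, 1,0,0,0,0, 1,0,0,0,0]'
python3 - <<'E'
from h import *
o=status.get_obs(); print(o['ee_pos']);grab('wrist','w6')
im,P=cloud('w6'); Z=P[...,2]
for z0,z1 in((85,150),(20,55)):
        m=(abs(P[...,0]-448)<30)&(abs(P[...,1]-130)<38)&(Z>z0)&(Z<z1); print(z0,rectfit(P,m),np.nanmax(Z[m]) if m.any() else 0)
E
```

```text
time_s: 11.7
ee_pos: [448.8, 130.7, 200.7]
eef_rot: [0.0, 0.699, 0.715, 0.0]
wrist_force: [0.2, 0.4, -0.2]
width: 0.999
[448.84542067 130.74400832 200.67806563]
85 (array([447.6, 129.2]), array([10. , 44.6]), 1.1, 1157) 138.42816616562877
20 (array([447.8, 130.6]), array([47.6, 45.8]), 0.2, 1494) 54.60382855995471
```

```bash
python3 -m handwheel '[1,-1,-1.1,0,0, 1,0,0,30,0, 1,0,0,30,0, 1,0,0,30,0, 1,0,0,0,0, 1,0,0,0,0, 0,0,0,0,0, 0,0,0,0,0]'
python3 -m handwheel '[0,0,0,0,0, 0,0,0,0,0, 0,0,0,0,0, 0,0,0,0,0, 0,0,0,0,0, 0,0,0,0,0, 0,0,0,-22,0, 0,0,0,-22.5,0]'
python3 -m handwheel '[0,0,0,0,1.4, 0,0,0,0,0, 0,0,18,0,0, 0,0,18,0,0, 0,0,18,0,0, 0,0,18,0,0, 0,0,0,0,0, 0,0,0,0,0]'
python3 -m handwheel '[0,-18.7,0,0,0, 0,-18.7,0,0,0, 0,-18.7,0,0,0, 0,-18.7,0,0,0, 0,0,0,0,0, 0,0,0,0,0, 0,0,0,0,0, 0,0,0,0,0]'
python3 -m handwheel '[0,0,18,0,0, 0,0,18,0,0, 0,0,18,0,0, 0,0,18,0,0, 0,0,0,0,0, 0,0,0,0,0, 0,0,0,0,0, 0,0,0,0,0]'
python3 - <<'E'
from h import *
o=status.get_obs(); print(o['ee_pos'],o['wrist_force'],o['width']);grab('wrist','w7')
im,P=cloud('w7'); Z=P[...,2];X=P[...,0];Y=P[...,1]
m=(Z>114)&(Z<126)&(X>575)&(X<620)&(abs(Y-92)<8);q=P[m]; print('pin',q.mean(0),np.percentile(q,[2,98],axis=0),len(q))
c=o['ee_pos'];q=P[(Z>130)&(Z<182)&(abs(X-c[0])<4)&(Y<85)]; print('strap edge',np.percentile(q,[98,99.5],axis=0))
cv2.imwrite('pics/w7.png',im)
E
```

```text
time_s: 12.55
ee_pos: [447.4, 129.5, 111.8]
eef_rot: [0.001, 0.699, 0.715, 0.001]
wrist_force: [-0.3, 1.3, -0.1]
width: 0.692
time_s: 13.35
ee_pos: [445.5, 129.0, 154.6]
eef_rot: [-0.001, 0.699, 0.715, -0.001]
wrist_force: [0.2, 0.6, -2.0]
width: 0.109
time_s: 14.15
ee_pos: [517.4, 129.0, 153.5]
eef_rot: [-0.001, 0.707, 0.707, -0.001]
wrist_force: [-1.5, 0.6, -0.7]
width: 0.109
time_s: 14.95
ee_pos: [518.1, 55.1, 154.8]
eef_rot: [-0.0, 0.707, 0.707, -0.0]
wrist_force: [-0.3, 0.7, -1.4]
width: 0.106
time_s: 15.75
ee_pos: [589.6, 54.5, 155.0]
eef_rot: [-0.0, 0.707, 0.707, -0.0]
wrist_force: [-0.8, 0.1, -2.1]
width: 0.11
[589.61410131  54.5266411  155.03821905] [-0.7578508   0.12182657 -2.06186465] 0.10994144025952454
pin [597.4909445   92.26436252 122.90138543] [[575.81167788  89.4067046  121.05987892]
 [619.18047979  94.8023604  124.53075694]] 945
strap edge [[593.47165656  76.74808373 181.79103335]
 [593.58514673  76.88269888 181.94831829]]
```

View pics/w7.png

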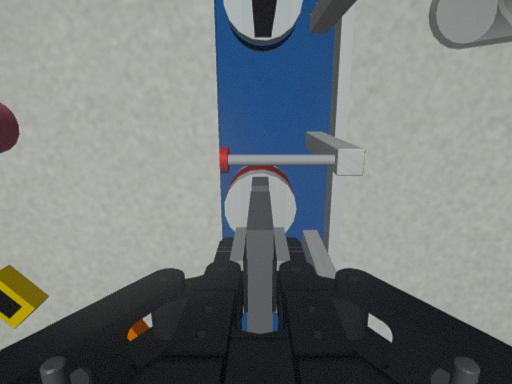

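The strap is level with the pin at (280,160) and ready to slide on.

```bash
python3 -m handwheel '[0,6,0,0,0, 0,6,0,0,0, 0,6,0,0,0, 0,6,0,0,0, 0,6.6,0,0,0, 0,6.6,0,0,0, 0,0,0,0,0, 0,0,0,0,0]'
python3 -m handwheel '[0,0,0,0,0, 0,0,0,0,0, 0,0,0,3,0, 0,0,0,4,0, 0,0,0,4.5,0, 0,0,0,0,0, 0,0,0,0,0, 0,0,0,0,0]'
python3 -m handwheel '[0.3,0,0,0,0, 0.3,0,0,0,0, 0.3,0,0,0,0, 0.3,0,0,0,0, 0.6,0,0,0,0, 0.6,0,0,0,0, 0.6,0,0,0,0, 0.6,0,0,0,0]'
python3 -m handwheel '[0.6,0,0,-20,0, 0.6,0,0,-40,0, 0.6,0,0,-20,0, 0.6,0,0,0,0, 0.6,0,0,0,0, 0.6,0,0,0,0, 0.6,0,0,0,0, 0.6,0,0,0,0]'
python3 - <<'E'
from h import *
o=status.get_obs(); print(o['ee_pos'],o['joints']);grab('wrist','w8')
im,P=cloud('w8'); Z=P[...,2]
for y in (92,182):
    m=(abs(P[...,0]-591)<20)&(abs(P[...,1]-y)<30)&(Z>140)&(Z<185);print(rectfit(P,m),np.nanpercentile(Z[m],[50,90]))
E
```

```text
time_s: 16.6
ee_pos: [590.3, 91.8, 154.8]
eef_rot: [0.0, 0.707, 0.707, -0.0]
wrist_force: [-0.0, 0.4, -1.6]
width: 0.11
time_s: 17.4
ee_pos: [590.4, 91.5, 143.4]
eef_rot: [0.0, 0.707, 0.707, -0.0]
wrist_force: [-1.5, -0.1, 2.4]
width: 0.109
time_s: 18.2
ee_pos: [590.4, 91.6, 143.4]
eef_rot: [0.0, 0.707, 0.707, -0.0]
wrist_force: [0.7, -0.8, -0.3]
width: 0.599
time_s: 19.0
ee_pos: [590.0, 91.5, 222.5]
eef_rot: [-0.0, 0.707, 0.707, -0.001]
wrist_force: [0.2, -0.1, -0.8]
width: 0.603
[590.01631822  91.50403128 222.47529029] [ 1.53909049e-01  3.70520112e-01  1.26200598e-01  1.32803526e+00
 -9.58959893e-05  1.72540378e+00]
(array([589.9,  91.2]), array([10. , 44.7]), 0.0, 1239) [169.26156011 170.10144677]
(array([590.8, 181.7]), array([10.2, 44. ]), 0.3, 1633) [169.40011989 170.32905917]
```

Both tins hang on pins 2 and 1: strap tops at 169 mm and y within 1 mm of the pins. Next is the logger.

```bash
python3 -m handwheel '[1,-40,-28.4,0,0, 1,-40,-28.4,0,0, 1,-40,-28.4,0,0, 1,-40,-28.4,0,0, 1,-40,-28.4,0,0, 1,0,0,0,-7.5, 1,0,0,0,-7.5, 1,0,0,0,-7.5]'
python3 -m handwheel '[1,0,0,0,-7.5, 1,0,0,30,0, 1,0,0,30,0, 1,0,0,20,0, 1,0,0,0,0, 1,0,0,0,0, 1,0,0,0,0, 1,0,0,0,0]'
python3 - <<'E'
from h import *
o=status.get_obs(); print(o['ee_pos'],rot(o['eef_rot'])[:,1]);grab('wrist','w9')
im,P=cloud('w9'); Z=P[...,2]
m=(abs(P[...,0]-447)<40)&(abs(P[...,1]+108)<40)&(Z>16)&(Z<28); print(rectfit(P,m),np.nanmedian(Z[m]))
grab('top','t3');im,P=cloud('t3'); Z=P[...,2]
m=(abs(P[...,0]-565)<70)&(abs(P[...,1]+347)<115)&(Z>26)&(Z<42);print('console',rectfit(P,m))
m=(abs(P[...,0]-565)<45)&(abs(P[...,1]+325)<70)&(Z>-3)&(Z<28);
n,l,s,c=cv2.connectedComponentsWithStats(m.astype(np.uint8))
for i in range(1,n):
    if s[i,4]>40: print(s[i],rectfit(P,l==i),np.nanmedian(Z[l==i]))
c=load('t3')[0][150:225,340:440]; cv2.imwrite('pics/con.png',cv2.resize(c,(700,525),interpolation=cv2.INTER_CUBIC))
E
```

```text
time_s: 19.85
ee_pos: [447.8, -108.9, 223.4]
eef_rot: [0.0, 0.554, 0.832, -0.0]
wrist_force: [1.1, 0.9, 0.6]
width: 1.001
time_s: 20.65
ee_pos: [449.0, -108.5, 144.5]
eef_rot: [0.001, 0.5, 0.866, 0.0]
wrist_force: [0.8, 0.5, 0.5]
width: 1.001
[ 448.99525007 -108.51144071  144.52116279] [0.86636685 0.49940626 0.00136362]
(array([ 444.8, -109.3]), array([50.2, 34.1]), 29.9, 2456) 22.63698353829666
console (array([ 560.5, -401.9]), array([ 91.9, 111.4]), 83.3, 1152)
```

View pics/con.png

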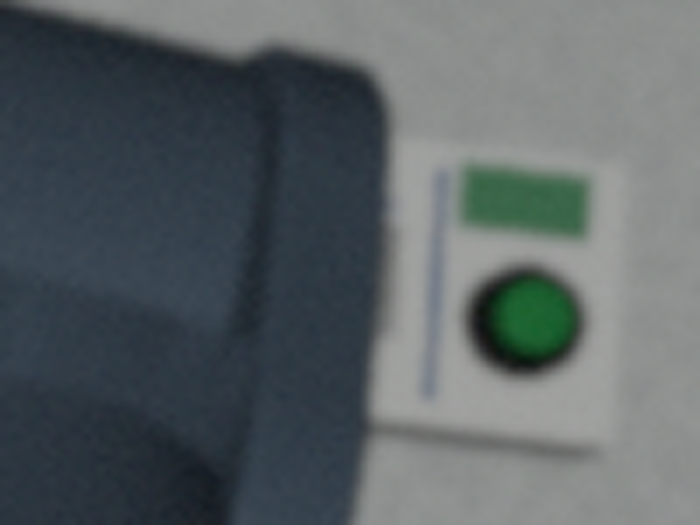

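The arm hides the recesses here, so I'll see them with the wrist camera. Gripping the logger.

```bash
python3 -m handwheel '[1,1.4,-4,30,0, 1,0,0,40,0, 1,0,0,37,0, 1,0,0,20,0, 1,0,0,0,0, 1,0,0,0,0, 1,0,0,0,0, 1,0,0,0,0]'
python3 -m handwheel '[0.4,0,0,0,0, 0,0,0,0,0, 0,0,0,0,0, 0,0,0,0,0, 0,0,0,0,0, 0,0,0,0,0, 0,0,0,0,0, 0,0,0,0,0]'
python3 -m handwheel '[0,0,0,-20,0, 0,0,0,-40,0, 0,0,0,-40,0, 0,0,0,-20,7.1, 0,0,0,0,7.1, 0,0,0,0,7.1, 0,0,0,0,7.1, 0,0,0,0,7.1]'

```

```text
time_s: 21.55
ee_pos: [445.1, -109.4, 17.7]
eef_rot: [0.001, 0.5, 0.866, 0.0]
wrist_force: [-0.5, -0.4, -0.9]
width: 1.002
time_s: 22.35
ee_pos: [444.3, -109.2, 17.1]
eef_rot: [0.0, 0.5, 0.866, 0.0]
wrist_force: [-2.6, 0.4, 8.5]
width: 0.571
time_s: 23.15
ee_pos: [443.9, -109.1, 136.5]
eef_rot: [0.0, 0.742, 0.67, -0.0]
wrist_force: [0.4, -1.3, -0.5]
width: 0.566
```

```bash
python3 -m handwheel '[0,-37.4,22.2,0,0, 0,-37.4,22.2,0,0, 0,-37.4,22.2,0,0, 0,-37.4,22.2,0,0, 0,-37.4,22.2,0,0, 0,-37.4,22.2,0,0, 0,0,0,0,0, 0,0,0,0,0]'
python3 -m handwheel '[0,0,0,0,0, 0,0,0,0,0, 0,0,0,0,0, 0,0,0,0,0, 0,0,0,0,0, 0,0,0,0,0, 0,0,0,0,0, 0,0,0,0,0]'
cat >> h.py <<'E'
def holes(n):
    im,P=cloud(n); Z=P[...,2]
    m=(abs(P[...,0]-562)<48)&(abs(P[...,1]+320)<75)&(Z>0)&(Z<27)
    k,l,s,c=cv2.connectedComponentsWithStats(m.astype(np.uint8))
    for i in range(1,k):
        if s[i,4]>60: print('hole px',s[i],rectfit(P,l==i),np.nanmedian(Z[l==i]))
E
python3 - <<'E'
from h import *
o=status.get_obs(); print(o['ee_pos'],rot(o['eef_rot'])[:,1],o['width']);im,d=grab('wrist','w10'); holes('w10')
im,P=cloud('w10');Z=P[...,2]; m=(abs(P[...,0]-562)<58)&(P[...,1]>-440)&(P[...,1]<-230)&(Z>30)&(Z<37);print(rectfit(P,m),np.nanmedian(Z[m]))
E
```

```text
time_s: 23.95
ee_pos: [554.6, -346.0, 135.4]
eef_rot: [-0.001, 0.741, 0.672, -0.0]
wrist_force: [-0.1, 0.2, -1.2]
width: 0.566
time_s: 24.75
ee_pos: [555.0, -345.3, 136.4]
eef_rot: [0.0, 0.74, 0.672, -0.0]
wrist_force: [-0.5, 0.2, -1.0]
width: 0.567
[ 554.98718242 -345.31646816  136.44251497] [ 9.95333203e-01 -9.64977446e-02 -1.81028957e-05] 0.5670072576197466
hole px [ 235   87   73   52 3629] (array([ 568.6, -286.4]), array([37.3, 53.3]), 84.6, 3629) 12.648868951253775
hole px [ 243  175   55   34 1838] (array([ 562.6, -349.6]), array([31. , 43.5]), 85.4, 1838) 12.578295346163102
(array([ 563. , -346.2]), array([196.6, 110.5]), 84.7, 18099) 34.52195962383615
```

View pics/w10.png

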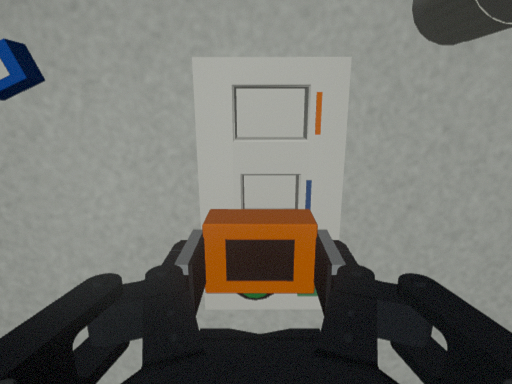

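```bash
cat >> h.py <<'E'
def held(n,z0,z1,hl,hh):
    im,P=cloud(n);Z=P[...,2]; c=status.get_obs()['ee_pos']
    h=cv2.cvtColor(im,cv2.COLOR_BGR2HSV).astype(int)
    m=(abs(P[...,0]-c[0])<36)&(abs(P[...,1]-c[1])<30)&(h[...,0]>=hl)&(h[...,0]<=hh)&(h[...,1]>110)&(Z>c[2]-30)&(Z<c[2]+20)
    zt=np.nanpercentile(Z[m],80); t=m&(abs(Z-zt)<3); print('top z',zt,'rect',rectfit(P,t),'all',rectfit(P,m),np.nanpercentile(Z[m],[1,99]))
E
python3 - <<'E'
from h import *
held('w10',0,0,3,22)
E
```

```text
top z 142.1683184516546 rect (array([ 554.6, -346.1]), array([35.2, 50.5]), 84.7, 5884) all (array([ 554.3, -346. ]), array([35.3, 51. ]), 84.4, 7354) [121.58557819 144.09144104]
```

```bash
python3 -m handwheel '[0,20.7,8.2,0,0, 0,20,0,0,0, 0,20,0,0,0, 0,0,0,30,0, 0,0,0,30,0, 0,0,0,20,0, 0,0,0,0,0, 0,0,0,0,0]'
python3 -m handwheel '[0,0,0,0,0, 0,0,0,0,0, 0,0,0,0,0, 0,0,0,3,0, 0,0,0,3,0, 0,0,0,4,0, 0,0,0,0,0, 0,0,0,0,0]'
python3 - <<'E'
from h import *
o=status.get_obs(); print(o['ee_pos'],o['wrist_force'],o['width'])
E
```

```text
time_s: 25.6
ee_pos: [568.9, -285.0, 56.9]
eef_rot: [-0.0, 0.74, 0.672, -0.0]
wrist_force: [0.3, -0.5, 0.5]
width: 0.569
time_s: 26.4
ee_pos: [568.8, -285.7, 46.1]
eef_rot: [-0.0, 0.74, 0.672, -0.0]
wrist_force: [-1.0, 0.3, -0.3]
width: 0.567
[ 568.82571378 -285.65443449   46.11351944] [-1.0497311   0.2517088  -0.27074016] 0.5672965498412978
```

```bash
python3 -m handwheel '[0.65,0,0,0,0, 0.7,0,0,0,0, 0.75,0,0,0,0, 0.75,0,0,0,0, 0.75,0,0,-20,0, 0.75,0,0,-30,0, 0,0,0,0,0, 0,0,0,0,0]'
python3 -m handwheel '[0,0,0,0,0, 0,0,0,0,0, 0,0,0,0,0, 0,0,0,0,0, 0,0,0,20,0, 0,0,0,18,0, 0,0,0,7,0, 0,0,0,4,0]'
python3 -m handwheel '[0,0,0,2,0, 0,0,0,1,0, 0,0,0,0,0, 0,0,0,0,0, 0,0,0,0,0, 0,0,0,0,0, 0,0,0,0,0, 0,0,0,0,0]'

```

```text
time_s: 27.2
ee_pos: [569.5, -285.9, 97.1]
eef_rot: [0.001, 0.74, 0.672, 0.0]
wrist_force: [-0.5, 0.6, -1.0]
width: 0.424
time_s: 28.0
ee_pos: [568.7, -285.5, 46.7]
eef_rot: [-0.001, 0.74, 0.672, -0.0]
wrist_force: [-1.1, -0.0, 0.4]
width: 0.004
time_s: 28.8
ee_pos: [569.4, -285.9, 45.1]
eef_rot: [0.001, 0.74, 0.672, 0.0]
wrist_force: [-0.8, 0.7, 6.0]
width: -0.001
```

```bash
python3 -m handwheel '[0,0,0,-35,0, 0,0,0,-35,0, 0,0,0,-35,0, 1,6.3,-40.2,0,0, 1,6.3,-40.2,0,0, 1,6.3,-40.2,0,0, 1,6.3,-40.2,0,0, 1,6.3,-40.2,0,0]'
python3 -m handwheel '[1,0,0,0,-7.67, 1,0,0,0,-7.67, 1,0,0,0,-7.67, 1,0,0,0,0, 1,0,0,0,0, 1,0,0,0,0, 1,0,0,0,0, 1,0,0,0,0]'
python3 - <<'E'
from h import *
o=status.get_obs(); print(o['ee_pos'],rot(o['eef_rot'])[:,1]);grab('wrist','w11');grab('top','t4')
im,P=cloud('w11'); Z=P[...,2]
m=(abs(P[...,0]-372)<40)&(abs(P[...,1]+234)<40)&(Z>16)&(Z<28); print(rectfit(P,m),np.nanmedian(Z[m]))
im,P=cloud('t4'); Z=P[...,2]; h=cv2.cvtColor(im,cv2.COLOR_BGR2HSV).astype(int)
m=(abs(P[...,0]-568)<40)&(abs(P[...,1]+286)<30)&(h[...,1]>110)&(h[...,0]<25)&(Z>0);print('log',rectfit(P,m),np.nanmedian(Z[m]))
for y in (92,182):
    m=(abs(P[...,0]-591)<20)&(abs(P[...,1]-y)<30)&(Z>140)&(Z<185);print(rectfit(P,m),np.nanpercentile(Z[m],50))
E
```

```text
time_s: 29.6
ee_pos: [370.4, -234.3, 149.3]
eef_rot: [0.0, 0.74, 0.672, -0.0]
wrist_force: [0.0, 0.7, -0.1]
width: 0.844
time_s: 30.4
ee_pos: [372.0, -234.9, 149.4]
eef_rot: [-0.0, 0.592, 0.806, -0.0]
wrist_force: [-1.2, 0.4, 0.1]
width: 1.002
[ 372.01027987 -234.9274318   149.35546533] [ 9.54152978e-01  2.99319327e-01 -1.87341625e-04]
(array([ 368.5, -235.5]), array([39.6, 29.8]), 17.3, 1651) 22.577698968687287
log (array([ 570.3, -285.1]), array([33.2, 47.9]), 86.8, 195) 34.261412746349606
(array([592.5,  91.9]), array([10.5, 43.7]), 0.3, 132) 167.12374848039082
(array([593.7, 182.6]), array([12. , 44.5]), 0.1, 143) 167.2546836623352
```

```bash
python3 -m handwheel '[1,0.5,-3.5,30,0, 1,0,0,40,0, 1,0,0,40,0, 1,0,0,22,0, 1,0,0,0,0, 1,0,0,0,0, 1,0,0,0,0, 1,0,0,0,0]'
python3 -m handwheel '[0.4,0,0,0,0, 0,0,0,0,0, 0,0,0,0,0, 0,0,0,0,0, 0,0,0,0,0, 0,0,0,0,0, 0,0,0,0,0, 0,0,0,0,0]'
python3 -m handwheel '[0,0,0,-20,0, 0,0,0,-40,0, 0,0,0,-40,0, 0,0,0,-20,7.6, 0,0,0,0,7.6, 0,0,0,0,7.6, 0,0,0,0,0, 0,0,0,0,0]'
python3 - <<'E'
from h import *
o=status.get_obs(); print(o['ee_pos'],rot(o['eef_rot'])[:,1],o['width']);grab('wrist','w12'); held('w12',0,0,95,130)
E
```

```text
time_s: 31.3
ee_pos: [369.5, -236.1, 18.7]
eef_rot: [0.001, 0.592, 0.806, 0.0]
wrist_force: [-0.1, 0.4, 0.2]
width: 0.999
time_s: 32.1
ee_pos: [368.7, -235.6, 18.0]
eef_rot: [0.0, 0.592, 0.806, -0.0]
wrist_force: [-2.9, 0.8, 8.8]
width: 0.452
time_s: 32.9
ee_pos: [368.3, -235.4, 137.3]
eef_rot: [-0.0, 0.738, 0.675, -0.0]
wrist_force: [0.9, -0.1, -0.5]
width: 0.449
[ 368.31030941 -235.38325678  137.26530006] [ 9.96033247e-01 -8.89808069e-02 -4.33340647e-04] 0.44919468318291517
top z 142.11482347768487 rect (array([ 368. , -235.2]), array([30.3, 39.8]), 85.2, 3865) all (array([ 368. , -235.2]), array([30.3, 39.8]), 85.2, 4945) [122.45000598 143.07880558]
```

```bash
python3 -m handwheel '[0,-31.3,40.4,0,0.2, 0,-31.3,40.4,0,0, 0,-31.3,40.4,0,0, 0,-31.3,40.4,0,0, 0,-31.3,40.4,0,0, 0,0,0,0,0, 0,0,0,0,0, 0,0,0,0,0]'
python3 -m handwheel '[0,0,0,0,0, 0,0,0,0,0, 0,0,0,0,0, 0,0,0,0,0, 0,0,0,0,0, 0,0,0,0,0, 0,0,0,0,0, 0,0,0,0,0]'
python3 - <<'E'
from h import *
o=status.get_obs(); print(o['ee_pos'],rot(o['eef_rot'])[:,1],o['width']);grab('wrist','w13'); held('w13',0,0,95,130);holes('w13')
im,P=cloud('w13'); Z=P[...,2]; h=cv2.cvtColor(im,cv2.COLOR_BGR2HSV).astype(int)
m=(abs(P[...,0]-568)<28)&(abs(P[...,1]+286)<22)&((h[...,1]>110)|(h[...,2]<70))&(h[...,0]<25)&(Z>0);print('log',rectfit(P,m),np.nanmedian(Z[m]))
E
```

```text
time_s: 33.75
ee_pos: [549.7, -406.0, 136.9]
eef_rot: [-0.001, 0.74, 0.673, -0.0]
wrist_force: [-0.3, 0.6, -0.2]
width: 0.452
time_s: 34.55
ee_pos: [550.6, -406.8, 137.4]
eef_rot: [-0.0, 0.74, 0.672, -0.0]
wrist_force: [0.4, -0.5, -0.2]
width: 0.452
[ 550.55682675 -406.8106074   137.35284346] [ 9.95349598e-01 -9.63283588e-02 -1.58323022e-04] 0.452102198242242
top z 142.096989891187 rect (array([ 550.1, -406.7]), array([30.2, 40.1]), 84.5, 3862) all (array([ 550.1, -406.6]), array([30.3, 40. ]), 84.5, 4957) [122.04049128 143.04742657]
hole px [231   0  77  50 168] (array([ 568.4, -287.8]), array([32. , 53.7]), 83.7, 168) 24.215128623529637
hole px [ 240   91   59   46 2637] (array([ 562.7, -348.1]), array([33.2, 43.3]), 84.6, 2637) 12.659320921312315
log (array([ 568.3, -287.8]), array([32.1, 53.3]), 83.7, 2456) 34.56392727705408
```

View pics/w13.png

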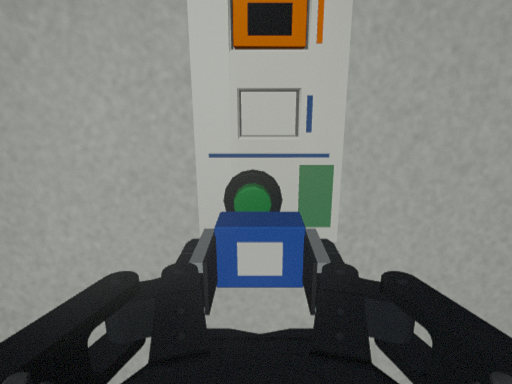

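The bay is at (562.7, -348.1), as derived from the recess, and the logger sits flush. Inserting the battery.

```bash
python3 -m handwheel '[0,20,6.9,0,0, 0,20,0,0,0, 0,19.5,0,0,0, 0,0,0,30,0, 0,0,0,30,0, 0,0,0,20,0, 0,0,0,0,0, 0,0,0,0,0]'
python3 -m handwheel '[0,0,0,0,0, 0,0,0,0,0, 0,0,0,0,0, 0,0,0,3,0, 0,0,0,3,0, 0,0,0,5,0, 0,0,0,0,0, 0,0,0,0,0]'
python3 - <<'E'
from h import *
o=status.get_obs(); print(o['ee_pos'],o['wrist_force'],o['width'])
im,P=cloud('w13'); Z=P[...,2]; h=cv2.cvtColor(im,cv2.COLOR_BGR2HSV).astype(int)
m=(P[...,1]<-370)&(P[...,1]>-430)&(abs(P[...,0]-550)<30)&(h[...,0]>45)&(h[...,0]<80)&(h[...,1]>150)&(Z<100);print(np.nanmean(P[m],0),np.nanpercentile(P[m],[1,99],axis=0))
E
```

```text
time_s: 35.4
ee_pos: [563.2, -347.6, 58.0]
eef_rot: [-0.0, 0.74, 0.672, -0.0]
wrist_force: [0.2, -0.3, -0.9]
width: 0.452
time_s: 36.2
ee_pos: [563.0, -348.2, 46.0]
eef_rot: [-0.0, 0.74, 0.672, -0.0]
wrist_force: [-0.7, -0.3, -0.3]
width: 0.448
[ 562.98597273 -348.18627025   46.04689998] [-0.72526566 -0.30686444 -0.30985644] 0.44832954430501926
[ 545.56560999 -405.64020469   56.43098553] [[ 532.86052292 -413.11616903   54.92850141]
 [ 556.94107099 -397.11199354   57.73737805]]
```

```bash
python3 -m handwheel '[0.53,0,0,0,0, 0.6,0,0,0,0, 0.63,0,0,0,0, 0.63,0,0,0,0, 0.63,0,0,-20,0, 0.63,0,0,-30,0, 0,0,0,0,0, 0,0,0,0,0]'
python3 -m handwheel '[0,0,0,0,0, 0,0,0,0,0, 0,0,0,0,0, 0,0,0,0,0, 0,0,0,20,0, 0,0,0,18,0, 0,0,0,7,0, 0,0,0,4,0]'
python3 -m handwheel '[0,0,0,2,0, 0,0,0,1,0, 0,0,0,0,0, 0,0,0,0,0, 0,0,0,0,0, 0,0,0,0,0, 0,0,0,0,0, 0,0,0,0,0]'
python3 -m handwheel '[0,0,0,-25,0, 0,0,0,-30,0, 0,0,0,-40,0, 0,-35,0,0,0, 0,-35,0,0,0, 0,-40,0,0,0, 0,-40,0,0,0, 0,0,0,0,0]'
python3 -m handwheel '[0,0,0,0,0, 0,0,0,0,0, 0,0,0,0,0, 0,0,0,0,0, 0,0,0,0,0, 0,0,0,0,0, 0,0,0,0,0, 0,0,0,0,0]'
python3 - <<'E'
from h import *
o=status.get_obs(); print(o['ee_pos'],o['wrist_force'],o['width'],o['joints'])
grab('wrist','w14');im,P=cloud('w14'); Z=P[...,2]; h=cv2.cvtColor(im,cv2.COLOR_BGR2HSV).astype(int);H,S,V=h[...,0],h[...,1],h[...,2]
m=(P[...,1]<-370)&(P[...,1]>-440)&(abs(P[...,0]-548)<30)&(H>45)&(H<80)&(S>150)&(Z>50)&(Z<70);print('btn',np.nanmedian(P[m],0),np.nanpercentile(P[m],[1,99],axis=0))
c=(abs(P[...,0]-563)<22)&(abs(P[...,1]+348)<17)
m=c&(H>95)&(H<130)&(S>100);print('bat',rectfit(P,m),np.nanpercentile(Z[m],[5,50,95]),np.nanmedian(Z[c]))
o_=(abs(P[...,0]-563)<55)&(abs(P[...,1]+348)<95)&(S<40)&(V>120);print('console z',np.nanmedian(Z[o_]))
m=(abs(P[...,0]-568)<28)&(abs(P[...,1]+286)<22)&(S>110)&(H<25);print('log',rectfit(P,m),np.nanpercentile(Z[m],[5,50,95]))
E
```

```text
time_s: 37.0
ee_pos: [563.6, -348.5, 97.2]
eef_rot: [0.001, 0.74, 0.672, 0.0]
wrist_force: [0.0, -0.3, -1.1]
width: 0.304
time_s: 37.8
ee_pos: [562.8, -348.1, 46.6]
eef_rot: [-0.001, 0.74, 0.672, -0.0]
wrist_force: [0.4, 0.1, -0.1]
width: 0.001
time_s: 38.6
ee_pos: [563.6, -348.5, 45.1]
eef_rot: [0.001, 0.74, 0.672, 0.0]
wrist_force: [-0.7, -0.3, 6.4]
width: 0.001
time_s: 39.4
ee_pos: [547.3, -502.2, 138.2]
eef_rot: [0.0, 0.742, 0.671, -0.001]
wrist_force: [0.9, 0.8, -0.0]
width: 0.003
time_s: 40.2
ee_pos: [548.8, -497.5, 139.5]
eef_rot: [0.0, 0.74, 0.672, -0.0]
wrist_force: [0.7, -0.5, -0.5]
width: -0.003
[ 548.75044717 -497.50411005  139.46419255] [ 0.71497704 -0.47731064 -0.54079475] -0.002667065308965981 [-7.36406534e-01  6.59143453e-01  4.09837739e-01  1.32144316e+00
 -1.25175911e-04  9.30765292e-01]
btn [ 544.90325897 -408.31429723   56.36025187] [[ 532.21612478 -420.72528222   54.04229765]
 [ 557.41098041 -396.0913304    58.10743695]]
bat (array([0., 0.]), array([0., 0.]), 0.0, 0) nan 32.7167005115422
console z 34.55352149815933
log (array([0., 0.]), array([0., 0.]), 0.0, 0) nan
  return np.nanmean(a, axis, out=out, keepdims=keepdims)
```

View pics/w14.png

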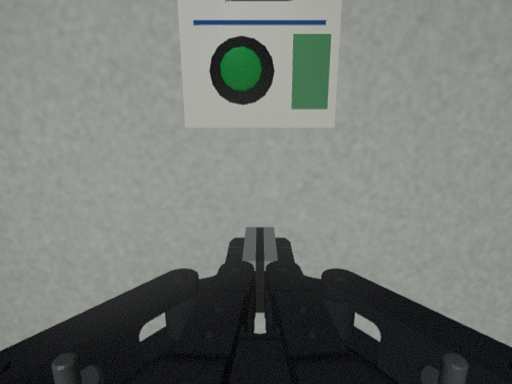

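```bash
cat >> h.py <<'E'
def final(n):
    im,P=cloud(n); Z=P[...,2]; h=cv2.cvtColor(im,cv2.COLOR_BGR2HSV).astype(int);H,S,V=h[...,0],h[...,1],h[...,2]
    for nm,c,hl,hh in(('log',(570,-285),3,25),('bat',(565,-347),95,130)):
        m=(abs(P[...,0]-c[0])<35)&(abs(P[...,1]-c[1])<26)&(S>110)&(H>=hl)&(H<=hh)&(Z>5);print(nm,rectfit(P,m),m.sum() and np.nanpercentile(Z[m],[5,50,95]))
    for y in (92,182):
        m=(abs(P[...,0]-591)<20)&(abs(P[...,1]-y)<30)&(Z>140)&(Z<185);print('tin',rectfit(P,m),m.sum() and np.nanpercentile(Z[m],50))
E
python3 - <<'E'
from h import *
grab('top','t5');final('t5');grab('scene','s5')
a=cv2.resize(load('t5')[0][130:280,150:450],(800,400),interpolation=cv2.INTER_CUBIC)
cv2.imwrite('pics/t5c.png',a)
E
```

```text
log (array([ 570.8, -285. ]), array([32.6, 48.1]), 83.6, 187) [30.65922973 33.76544847 36.96933241]
bat (array([ 564.7, -346.2]), array([30.1, 36.1]), 83.6, 46) [30.89323497 33.90874531 37.25654273]
tin (array([592.3,  91.7]), array([10.2, 43.7]), 0.6, 133) 167.073717459288
tin (array([593.8, 182.6]), array([44.8, 11.5]), 89.3, 147) 167.02231506459725
```

View pics/t5c.png

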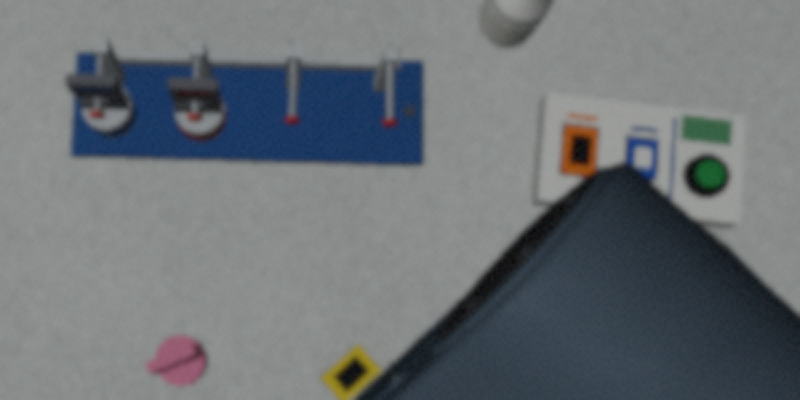

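Both tins hang at (105,85) and (195,90) in the crop, and both blocks lie flush at (580,150) and (642,160). Pressing start.

```bash
python3 -m handwheel '[0,30,-12.4,0,0, 0,30,0,0,0, 0,28.4,0,0,0, 0,0,0,20,0, 0,0,0,20,0, 0,0,0,20,0, 0,0,0,0,0, 0,0,0,0,0]'
python3 -m handwheel '[0,0,0,0,0, 0,0,0,0,0, 0,0,0,5,0, 0,0,0,5,0, 0,0,0,5,0, 0,0,0,3,0, 0,0,0,2,0, 0,0,0,0,0]'
python3 -m handwheel '[0,0,0,0,0, 0,0,0,0,0, 0,0,0,0,0, 0,0,0,0,0, 0,0,0,0,0, 0,0,0,0,0, 0,0,0,0,0, 0,0,0,0,0]'
python3 - <<'E'
from h import *
o=status.get_obs(); print(o['ee_pos'],o['wrist_force'])
E
```

```text
time_s: 41.15
ee_pos: [544.8, -408.4, 79.6]
eef_rot: [-0.0, 0.74, 0.672, -0.0]
wrist_force: [-0.6, -0.2, -0.4]
width: -0.003
time_s: 41.95
ee_pos: [545.0, -408.5, 60.9]
eef_rot: [0.001, 0.74, 0.672, 0.0]
wrist_force: [-2.9, 1.6, 13.5]
width: 0.001
time_s: 42.75
ee_pos: [545.0, -408.5, 61.0]
eef_rot: [0.001, 0.74, 0.672, 0.0]
wrist_force: [-3.1, 3.3, 14.0]
width: -0.001
[ 545.02240379 -408.51392431   60.96708002] [-3.13706148  3.29126759 13.97372424]
```

```bash
python3 -m handwheel '[0,0,0,-20,0, 0,0,0,-40,0, 0,0,0,-40,0, 0,0,0,-40,0, 0,0,0,0,0, 0,-40,0,0,0, 0,-40,0,0,0, 0,-40,0,0,0]'
python3 -m handwheel '[0,0,0,0,0, 0,0,0,0,0, 0,0,0,0,0, 0,0,0,0,0, 0,0,0,0,0, 0,0,0,0,0, 0,0,0,0,0, 0,0,0,0,0]'
python3 - <<'E'
from h import *
grab('top','t6');final('t6');grab('wrist','w15')
im,P=cloud('w15');Z=P[...,2];h=cv2.cvtColor(im,cv2.COLOR_BGR2HSV);m=(abs(P[...,0]-545)<15)&(abs(P[...,1]+408)<15)&(h[...,1]>150);print('btn z',np.nanmedian(Z[m]),m.sum())
s=load('scene0')[0];grab('scene','s6');s=load('s6')[0][100:290,170:360];cv2.imwrite('pics/s6c.png',cv2.resize(s,(600,600),interpolation=cv2.INTER_CUBIC))
E
```

```text
time_s: 43.55
ee_pos: [533.2, -528.7, 198.8]
eef_rot: [-0.0, 0.74, 0.673, -0.0]
wrist_force: [1.6, -1.0, 0.8]
width: -0.002
time_s: 44.35
ee_pos: [533.5, -527.6, 199.6]
eef_rot: [0.0, 0.74, 0.672, -0.0]
wrist_force: [-0.4, 0.2, 0.3]
width: -0.002
log (array([ 570.4, -285. ]), array([32.8, 48.9]), 88.6, 197) [30.75089739 34.19972199 37.98374827]
bat (array([ 564.4, -346.6]), array([27.9, 37.3]), 85.8, 72) [30.94969233 33.99622648 36.72963542]
tin (array([591.9,  92. ]), array([10.5, 43.9]), 0.8, 133) 167.0921265628939
tin (array([593.6, 182.5]), array([11.6, 44.1]), 0.3, 142) 167.4451553254434
btn z 56.39886320738222 1014
```

View pics/s6c.png

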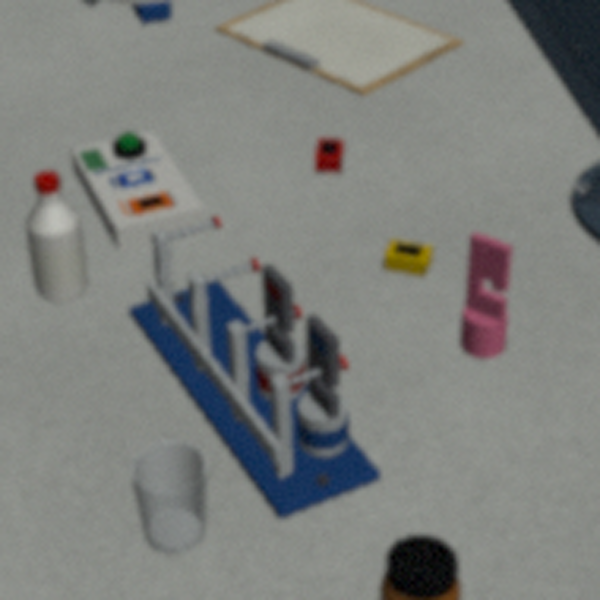

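The tins hang upright on their pins at (280,320) and (325,370), both blocks are flush, the button is free and the bystanders are untouched. Handing in.

```bash
python3 -c "
from h import *
print(job.hand_in())"
```

```text
the job is handed in; nothing more can be done
None
```

The job is handed in: both tins on the bench (blue and red band) hang on pins 1 and 2. The logger and battery are pressed into their recesses, and the start button was pressed and let go. It took about 44 s of the 210 s allowed.

What the last checks showed:
- **Tins:** strap tops stand at about 167 mm by the top camera and 169 mm by the wrist camera, against 169 mm expected. Sideways they are within about 1 mm of their pins, and upright.
- **Blocks:** both tops read 34 mm, level with the console's top.
- **Button:** it stopped firmly about 6 mm down with 14 N on it, and afterwards was back at its free height of 56 mm.
- **Bystanders:** the bottle, jar, beaker and pink look-alike looked unmoved in the final picture; I did not measure them.

The top camera reads about 2 mm off the wrist camera, within its stated calibration. No check failed, and I saw nothing knocked aside during the run.

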